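# Shut and lock the filter cover with its quarter-turn fasteners

## Robot

A 6-joint arm with a two-finger parallel gripper is mounted at the origin on a cart in front of the work surface, level with it; the furniture and walls round the work are solid. World frame = base frame: x ahead of the robot, y to its left, z up, the work surface at z = 0. Lengths are in m, angles in rad, forces in N, time in s.
With the tool pointing down it reaches from about 0.425 to 0.95 m from the base axis. Payload 3.5 kg.
Tool frame: the origin (TCP) lies midway between the tips of the shut fingers; the grasp point (between the pads) lies grasp_offset behind it (grasp_offset is the distance from the TCP to the grasp point, in m); z points along the fingers, y is the direction in which the jaws open and shut (so a half turn about z gives the same grasp; the last joint's range is limited). The gripper opens to 85 mm and grips with 20 to 120 N. Pads are 22 mm wide; open, the fingers measure 114 mm over their backs; the gripper's body (76 mm by 85 mm) begins 54 mm behind the grasp point. The pads swing forward as they close: fully open they stand 13 mm farther back than shut.
Start: joints at [1.075, 0.286, 1.577, -0, 1.279, -0.15], TCP at [0.229, 0.635, 0.231] pointing down, gripper open.
Joint ranges: [-2.77, 2.77], [-0.9, 2.22], [0.21, 2.48], [-1.53, 4.67], [0.24, 2.81], [-2.84, 2.84]. Speed limits (rad/s): [2.79, 2.79, 3.14, 3.14, 3.14, 3.14].

## Interface

Orientations are given as a unit quaternion [x, y, z, w].
In Python, from plant import * gives the robot as it stands.
- The arm moves only by the tool jog_arm, never from a script. Its argument "targets" is text: rows parted by semicolons, each of 7 numbers parted by spaces: the shift along the world's x, y, z in mm, then the turn, a rotation vector about the world's x, y, z in degrees, then the gripper's target within -1 to 1 (fully open at 1, half-way at 0, shut at -1). A call has 1 to 10 rows; each row shifts and turns the pose as measured when the row begins; what a row does not reach is not made up. A row lasts 1/12 s, in which the tool goes at most 41.7 mm and 7.16 degrees, less where a joint would pass 70% of its speed; a pose out of reach is approached as far as the arm can. A call with a gripper value outside its range is refused whole. The fingers move at their own pace and stop on an object; "force" is the grip in N (left out, the last holds). Time passes only in rows, so rows that do not move let the fingers close. It gives the time, the measured TCP pose, the force and the opening at its end, in the units of the state.
- get_state(): the state, without advancing time (a new reading comes with each control period).
- read_camera(name): name is "scene" or "top" or "wrist"; returns a dict with "pixels" (400x640x3 uint8, blue, green, red), "mtx" (3x3 intrinsics, pixels), "world_from_camera" (4x4, takes a point from camera to world coordinates). Camera axes: x right, y up, looking along -z (the intrinsics and any distortion apply to the point x, -y, -z); pixel columns grow to the right and rows downward; lengths in m; the calibration is good to about 2 mm. A picture is of the moment at which its call begins. There is no depth.
- sign_off(): hands the job in, once; it reports no verdict.
Trained networks look in a picture, given as the dict that the camera call returned (one of the last four; its "shot" number tells which), for a name from the list of things; names that differ only in an ending like _2 or _b are one class to them, and where a whole thing is asked for, a point or a joint stands for the part that bears it (a point fixed in the world has none). Each returns a list of dicts, best first, with "p" (0 to 1); they miss things now and then, are a little off and sometimes report something else, mostly with a low value. They report only what shows in the picture. A call takes as long as a camera call.
- spot_in(target, picture): "uv" ([column, row] in pixels, amid what is visible of it).
- silhouettes(target, picture): "mask" (400x640 bool, what is visible of it) and "uv" ([column, row] in pixels, amid what is visible of it).
- mark_of(target, picture): "uv" ([column, row] in pixels: a listed point, or the origin of a listed thing).
The state is a dict: "time": time; "qpos": joint angles; "dq": joint speeds; "joint_efforts": joint torques, N m; "eef_pos": TCP position; "tcp_rot": TCP orientation; "contact_force": force on the tool from outside, world axes, zero at the start; "wrist_torque": the same for the moment, N m; "opening": opening from 0.0 (shut) to 1.0 (fully open).
Only numpy, scipy, OpenCV 4.12 (cv2) and the standard library are available. Lean on these libraries where they do the work, as an engineer would, in place of code of your own. Each camera call takes 0.05 s, during which the arm holds its last target.

## Task

Shut the sprung cover of the bench air-filter unit and lock it: set your fingertips in the slot of one of the two blue fasteners, press down until the cover is fully shut and, still pressing, turn the fastener a quarter turn clockwise to its stop so that its cam catches; then turn the other fastener to its stop in the same way, and come away. Either may be first. Do it all by pushing with the fingertips: do not lift the cover, and leave the things standing around it where they are.

Things in the scene. Friction and masses are not known exactly. Their poses are not given: they have to be found in the camera images.
- unit: bench air-filter unit: grey box 200 (x) x 300 (y) x 80 mm high, fixed to the worktop, with a white cover 8 mm thick. Origin under the box's centre, on the worktop; x from its louvred front to the hinge at the back, y to its left, z up. The fasteners stand on the cover at x = -40 mm, y = +78 (left) and -78 mm (right)
- cover (a joint): cover hinge: 0 = fully shut, grows as the front edge rises. Starts ajar at 0.17 to 0.23, held there by a spring; about 6 N down on a fastener keeps it shut, and it springs up on release unless a fastener is locked. A cam catches only with the cover pressed to within 0.015 of shut (else it jams on its keeper); locked, it holds the cover at 0.02 or less
- cover_front (a point): middle of the front edge of the cover's top face; 88.5 mm above the worktop when shut
- unit_hinge (a point): middle of the cover's hinge line, 106 mm behind the unit's centre and 80 mm up; y is the hinge axis
- left_cam (a joint): Left fastener, a blue disc: 0 = unlocked, slot fore and aft (along the unit's x). Grows as it is turned CLOCKWISE seen from above, to a hard stop at 1.571 = locked, slot left to right (unit's y, to the green dots). Starts at 0 to 0.2. Takes 0.06 to 0.2 N m, stays where left (a finger pressing on the slot's floor drags it along, either way). A narrow finger has lost motion: go on past the quarter turn until the disc meets its stop
- right_cam (a joint): Right fastener, a blue disc: 0 = unlocked, slot fore and aft (along the unit's x). Grows as it is turned CLOCKWISE seen from above, to a hard stop at 1.571 = locked, slot left to right (unit's y, to the green dots). Starts at 0 to 0.2. Takes 0.06 to 0.2 N m, stays where left (a finger pressing on the slot's floor drags it along, either way). A narrow finger has lost motion: go on past the quarter turn until the disc meets its stop
- left_cam_slot (a point): slot of the left fastener: a blue disc 100 mm across, 20 mm high, with a sunk slot across its middle (black floor, 38 mm wide, 90 long, 16 deep, closed ends, white marks at the ends). Point: centre of the slot's floor, on the turning axis; x along the slot, z up. Cover shut: at (-0.040, +0.078, 0.0925) m in the unit's frame
- right_cam_slot (a point): slot of the right fastener: a blue disc 100 mm across, 20 mm high, with a sunk slot across its middle (black floor, 38 mm wide, 90 long, 16 deep, closed ends, white marks at the ends). Point: centre of the slot's floor, on the turning axis; x along the slot, z up. Cover shut: at (-0.040, -0.078, 0.0925) m in the unit's frame
- timer: white lab timer lying on its back, 66 x 62 x 17 mm; origin under its centre. Bystander, beside the unit
- weighing_bottle_4: glass weighing bottle with lid, 38 mm across, 54 mm high; origin under its centre. Bystander, beside the unit
- tape_roll: yellow roll of tape lying flat, 62 mm across, 19 mm high; origin under its centre. Bystander, beside the unit
- beaker: glass beaker, 72 mm across, 70 mm high; origin under its centre. Bystander
- red_cap_bottle: brown reagent bottle with red cap, 48 mm across, 83 mm high; origin under its centre. Bystander

How it is judged:
By the outcome, as a careful person would: the job done as asked, in the order asked, and still so for the second after the job is handed in, with the robot touching nothing.
It also fails if it takes over 67 s, if anything falls off the work surface, if the arm or the gripper's body presses on something with over 40 N, if the wrist force passes 120 N, or if a joint passes its speed limit or range.

## Working session

There is one attempt and no reset: what is moved stays moved. The work goes in short steps, Python scripts to look and compute and a tool call to move; the robot and the scene stay as the last step left them, time stands still between calls to the robot, and variables do not carry over. Pictures are saved under pics/ and viewed, and the job is handed in when it is done.

Besides the shell and the picture viewer there is one more tool, called after "Call:" by a JSON object that holds its "fn" and its "kwargs", one argument or row to a line. jog_arm: Moves the arm, as the interface text tells. Its arguments: {"type":"object","properties":{"targets":{"type":"string"},"force":{"type":"number"}},"required":["targets"]}

```bash
mkdir -p pics; ls; cat > h.py <<'E'
from plant import *
import numpy as np, cv2
from scipy.spatial.transform import Rotation as R
def ray(p,uv):
    K=np.array(p["mtx"]);T=np.array(p["world_from_camera"])
    d=np.linalg.inv(K)@[uv[0],uv[1],1]; d=np.array([d[0],-d[1],-d[2]])
    return T[:3,3],T[:3,:3]@d
def onz(p,uv,z):
    o,d=ray(p,uv); return o+d*(z-o[2])/d[2]
def proj(p,X):
    K=np.array(p["mtx"]);T=np.array(p["world_from_camera"])
    c=np.linalg.inv(T)@np.append(X,1); v=K@[c[0],-c[1],-c[2]]; return v[:2]/v[2]
def tri(a,b):
    (o1,d1),(o2,d2)=a,b
    s=np.linalg.lstsq(np.c_[d1,-d2],o2-o1,rcond=None)[0]
    p=o1+d1*s[0];q=o2+d2*s[1]; return (p+q)/2,np.linalg.norm(p-q)
E
python3 - <<'E'
from h import *
np.set_printoptions(precision=4,suppress=True)
s=get_state(); print(s)
P={}
for n in ["scene","top"]:
    p=read_camera(n);P[n]=p; cv2.imwrite(f"pics/{n}0.png",p["pixels"]); print(n,np.array(p["world_from_camera"]),p["mtx"],[k for k in p if k!="pixels"])
names=["cover_front","unit_hinge","left_cam_slot","right_cam_slot","unit","timer","weighing_bottle_4","tape_roll","beaker","red_cap_bottle"]
for t in names:
    m={n:mark_of(t,P[n]) for n in P}
    for n in m: print(t,n,[(np.round(d["uv"],1),round(d["p"],2)) for d in m[n][:2]])
    if all(m.values()):
        print("   ",tri(ray(P["scene"],m["scene"][0]["uv"]),ray(P["top"],m["top"][0]["uv"])))
E
```

```text
pics
{'time': 0.0, 'qpos': array([ 1.075 ,  0.2872,  1.5781, -0.    ,  1.2786, -0.15  ]), 'dq': array([0.0008, 0.0004, 0.0008, 0.0007, 0.0006, 0.002 ]), 'joint_efforts': array([ -0.0001, -40.5999, -29.2618,  -0.0001,   0.006 ,   0.    ]), 'eef_pos': array([0.2285, 0.6345, 0.23  ]), 'tcp_rot': array([ 0.172 ,  0.9851, -0.0011, -0.0004]), 'contact_force': array([0.1379, 0.4025, 0.3024]), 'wrist_torque': array([-0.0045,  0.0416, -0.0283]), 'opening': 1.001870687516861}
scene [[ 0.9097  0.3555 -0.2147  0.176 ]
 [-0.4151  0.7907 -0.45   -0.6539]
 [ 0.0098  0.4985  0.8668  1.6431]
 [ 0.      0.      0.      1.    ]] [[455.4711   0.     309.3549]
 [  0.     455.4711 201.0127]
 [  0.       0.       1.    ]] ['mtx', 'world_from_camera', 'shot']
top [[ 0.1069  0.9721 -0.209   0.3389]
 [-0.9943  0.1041 -0.0243  0.1481]
 [-0.0018  0.2104  0.9776  1.2139]
 [ 0.      0.      0.      1.    ]] [[366.2534   0.     322.8414]
 [  0.     366.2534 202.5838]
 [  0.       0.       1.    ]] ['mtx', 'world_from_camera', 'shot']
cover_front scene [(array([290.9, 186.6]), 0.88)]
cover_front top [(array([301.6,
[... 1127 characters left out ...]
    (array([0.6309, 0.4412, 0.0441]), np.float64(0.004322046260737119))
tape_roll scene [(array([316.4, 246.7]), 0.65)]
tape_roll top [(array([373.7, 228.5]), 0.71), (array([311.4, 162.1]), 0.54)]
    (array([ 0.5258, -0.    , -0.0027]), np.float64(0.006170847868424942))
beaker scene [(array([257.3, 130.4]), 0.66), (array([336.6, 173.4]), 0.64)]
beaker top [(array([187.6, 205.5]), 0.56), (array([247.1, 183.5]), 0.23)]
    (array([0.5295, 0.632 , 0.003 ]), np.float64(0.0189617409160528))
red_cap_bottle scene [(array([340.1, 332.4]), 0.5)]
red_cap_bottle top [(array([473.1, 262.9]), 0.74), (array([279.8, 196.1]), 0.31)]
    (array([ 0.4553, -0.3364, -0.0084]), np.float64(0.008956011119695372))
```

```bash
python3 - <<'E'
import cv2
for n,(x,y) in {"scene":(220,100),"top":(200,120)}.items():
    i=cv2.imread(f"pics/{n}0.png"); c=i[y:y+150,x:x+200]; cv2.imwrite(f"pics/{n}0c.png",cv2.resize(c,None,fx=4,fy=4,interpolation=cv2.INTER_CUBIC))
E
```

```text
(no output)
```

View pics/scene0c.png

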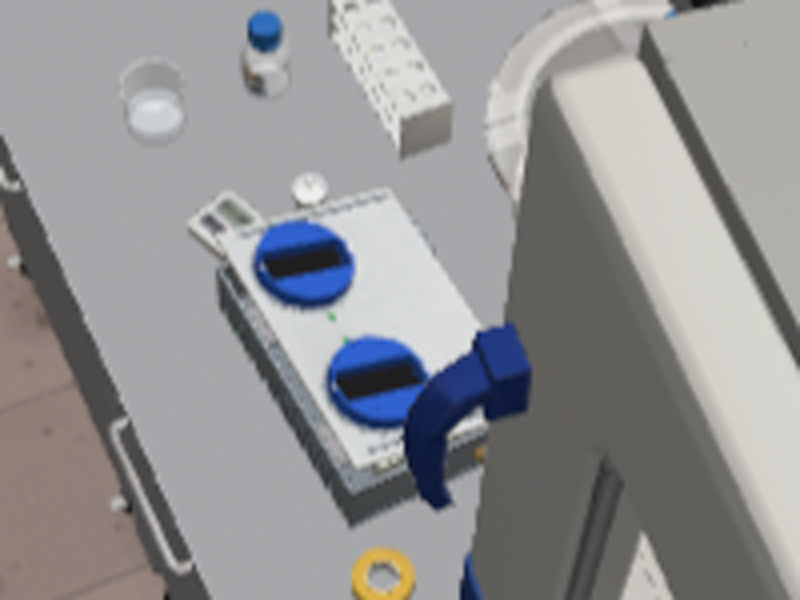

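View pics/top0c.png

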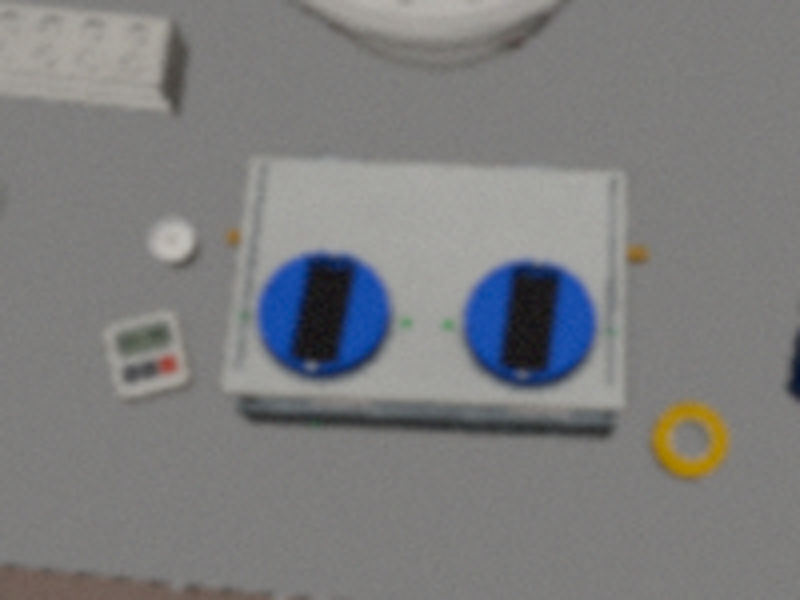

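View pics/top0.png

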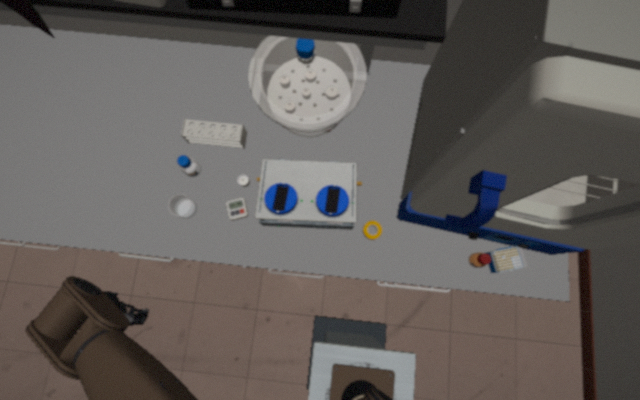

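```bash
cat > fit.py <<'E'
from h import *
from scipy.optimize import least_squares
def disc_hulls(p, cuts=None):
    hsv=cv2.cvtColor(p["pixels"],cv2.COLOR_BGR2HSV)
    return cv2.inRange(hsv,(105,150,60),(130,255,255))
def U(par,X):
    x,y,yaw=par[:3]; c,s=np.cos(yaw),np.sin(yaw)
    return np.array([x+c*X[0]-s*X[1],y+s*X[0]+c*X[1],X[2]])
def C(par,X):  # cover-shut coords -> world with cover angle
    t=par[3]; dx,dz=X[0]-.106,X[2]-.08
    return U(par,[.106+dx*np.cos(t)+dz*np.sin(t),X[1],.08+dz*np.cos(t)-dx*np.sin(t)])
def hullpred(p,par,yc):
    pts=[]
    for z in(.0885,.1085):
        for a in np.linspace(0,2*np.pi,40,endpoint=False):
            pts.append(proj(p,C(par,[-.04+.05*np.cos(a),yc+.05*np.sin(a),z])))
    return cv2.convexHull(np.array(pts,np.float32))[:,0]
def cen(h):
    m=cv2.moments(h.reshape(-1,1,2).astype(np.float32)); return np.array([m["m10"],m["m01"]])/m["m00"],m["m00"]
E
python3 - <<'E'
from fit import *
np.set_printoptions(precision=4,suppress=True)
P={n:read_camera(n) for n in("scene","top")}
# handle
print("handle block",tri(ray(P["top"],(490,182)),ray(P["scene"],(345,192))))
obs=[]
for n in P:
    m=disc_hulls(P[n]); nn,lab,st,ce=cv2.connectedComponentsWithStats(m)
    for i in range(1,nn):
        if st[i,4]>60: 
            print(n,st[i],ce[i])
guess={"top":{.078:(281,198.5),-.078:(332.5,200.5)},"scene":{.078:(296,166),-.078:(314,195)}}
par0=np.array([.6125,.235,-.05,.2])
for (n,y) in [("top",.078),("top",-.078),("scene",.078)]:
    m=disc_hulls(P[n]); g=guess[n][y]
    r=np.hypot(*(np.stack(np.meshgrid(np.arange(640),np.arange(400)))-np.array(g)[:,None,None]))
    m=((m>0)&(r<19)).astype(np.uint8)
    pts=np.argwhere(m)[:,::-1].astype(np.float32); h=cv2.convexHull(pts)[:,0]
    c,a=cen(h); obs.append((n,y,c)); print(n,y,c,a,cen(hullpred(P[n],par0,y)))
def res(q):
    return np.concatenate([cen(hullpred(P[n],q,y))[0]-c for n,y,c in obs])
s=least_squares(res,par0,x_scale=[.01,.01,.05,.05]); print(s.x,s.fun)
for n in P:
    for nm,X in {"hinge":(.106,0,.08),"hl":(.106,.15,.0885),"hr":(.106,-.15,.0885),"fl":(-.1,.15,.0885),"fr":(-.1,-.15,.0885)}.items(): print(n,nm,proj(P[n],C(s.x,X)))
    for nm,X in {"bfl":(-.1,.15,0),"bfr":(-.1,-.15,0)}.items(): print(n,nm,proj(P[n],U(s.x,X)))
np.save("par.npy",s.x)
E
```

```text
handle block (array([ 0.537 , -0.1231,  0.5944]), np.float64(0.004148456600017149))
scene [284 156  24  21 306] [295.6111 165.7549]
scene [302 181  50  44 819] [327.7595 196.8645]
scene [ 334  241   74  149 1066] [362.7636 317.7645]
top [297  38  17  13  92] [306.3261  43.4674]
top [178 156  12  11  72] [183.4167 160.9444]
top [479 171  27  46 775] [490.3523 191.0774]
top [265 184  32  30 496] [280.7298 198.0867]
top [317 186  31  30 495] [332.0566 200.402 ]
top [405 205  41  16 109] [421.5872 213.7706]
top [479 226 104  25 292] [530.7637 238.9007]
top 0.078 [280.5341 198.2919] 711.5 (array([277.7173, 194.1828]), 858.7128515206277)
top -0.078 [331.9911 200.4673] 710.5 (array([328.307 , 201.9808]), 864.6870066248812)
scene 0.078 [295.4034 165.6844] 376.0 (array([297.7528, 162.7509]), 449.33097816840746)
[0.6099 0.2305 0.1038 0.1962] [-0.1597  0.9088 -0.2925 -1.1257  0.0333  0.2463]
scene hinge [334.5528 171.7248]
scene hl [316.2184 144.9126]
scene hr [355.1372 197.7495]
scene fl [273.6144 159.0487]
scene fr [311.3465 215.6274]
scene bfl [274.2058 176.9153]
scene bfr [309.7074 231.3361]
top hinge [307.2782 160.3668]
top hl [260.6993 158.9227]
top hr [353.675  159.1622]
top fl [255.8335 218.6195]
top fr [355.7193 218.9173]
top bfl [262.7061 226.7133]
top bfr [352.4412 226.9858]
```

```bash
python3 - <<'E'
from fit import *
np.set_printoptions(precision=4,suppress=True)
P={n:read_camera(n) for n in("scene","top")}
O=[("top","d",.078,(280.5,198.3)),("top","d",-.078,(332.0,200.5)),("scene","d",.078,(295.4,165.7)),
("top","c",(.1,.15,.0885),(262.5,159.5)),("top","c",(.1,-.15,.0885),(356.7,163)),("top","c",(-.1,.15,.0885),(255.5,218)),("top","c",(-.1,-.15,.0885),(355.7,222)),
("top","u",(-.1,.15,0),(260,224)),("top","u",(-.1,-.15,0),(353,228)),
("scene","c",(.1,.15,.0885),(317,147.5)),("scene","c",(-.1,.15,.0885),(275.5,158.75)),("scene","c",(-.1,-.15,.0885),(307.5,216)),
("scene","u",(-.1,.15,0),(275,175)),("scene","u",(-.1,-.15,0),(308,231))]
def res(q):
    r=[]
    off={"top":q[4:6],"scene":q[6:8]}
    for n,k,X,uv in O:
        pr=cen(hullpred(P[n],q,X))[0] if k=="d" else proj(P[n],C(q,X) if k=="c" else U(q,X))
        r.append((pr+off[n]-uv)*(2 if k=="d" else 1))
    return np.concatenate(r+[q[4:8]])
s=least_squares(res,np.r_[.61,.23,.06,.2,0,0,0,0],x_scale=[.01,.01,.05,.05,1,1,1,1],loss="soft_l1"); print(s.x);print(s.fun.reshape(-1,2))
np.save("par.npy",s.x[:4])
for y in(.078,-.078): print(C(s.x,[-.04,y,.0925]),U(s.x,[-.04,y,.0925]))
E
```

```text
[ 0.6097  0.2299  0.0595  0.1745  0.53   -0.1932 -0.0596 -0.0713]
[[ 0.4474  0.4262]
 [-0.3013  0.7235]
 [ 0.695   0.3787]
 [ 0.272  -0.9109]
 [-0.8977 -0.2393]
 [ 0.0202 -1.1   ]
 [-0.8155 -0.4563]
 [ 2.1847  0.6189]
 [-1.2166  0.8277]
 [-0.1858 -1.9752]
 [-1.1254 -0.3217]
 [ 1.4564  0.2458]
 [ 0.0461  0.5778]
 [-0.3412  0.2525]
 [ 0.53   -0.1932]
 [-0.0596 -0.0713]]
[0.5695 0.3057 0.1177] [0.5651 0.3054 0.0925]
[0.5788 0.15   0.1177] [0.5744 0.1497 0.0925]
```

Call:
{"fn": "jog_arm", "kwargs": {
  "targets": "28 -27 3 0 0 -7 0;28 -27 3 0 0 -7 0;28 -27 3 0 0 -7 0;28 -27 3 0 0 -7 0;28 -27 3 0 0 -7 0;28 -27 3 0 0 -7 0;28 -27 3 0 0 -7 0;28 -27 3 0 0 -7 0;28 -27 3 0 0 -7 0;28 -27 3 0 0 -7 0",
  "force": 60
}}

```text
time: 2.13
eef_pos: [0.5109, 0.3574, 0.2625]
tcp_rot: [0.714, 0.7, 0.002, -0.001]
contact_force: [-0.3, 0.4, -0.3]
opening: 0.505
```

Call:
{"fn": "jog_arm", "kwargs": {
  "targets": "25 -22 0 0 0 0 0;25 -22 0 0 0 0 0;9 -8 0 0 0 0 0;0 0 0 0 0 0 0"
}}

```text
time: 2.47
eef_pos: [0.5781, 0.2961, 0.2644]
tcp_rot: [0.719, 0.695, 0.004, 0.001]
contact_force: [0.4, 0.9, 0.5]
opening: 0.497
```

```bash
python3 - <<'E'
from fit import *
np.set_printoptions(precision=4,suppress=True)
s=get_state(); print(s["eef_pos"],s["qpos"],s["time"])
p=read_camera("wrist"); cv2.imwrite("pics/w1.png",p["pixels"]); print(p["world_from_camera"],p["mtx"])
q=np.load("par.npy")
for t,y in (("left_cam_slot",.078),("right_cam_slot",-.078)):
    print(t,[(d["uv"],d["p"]) for d in mark_of(t,p)[:2]], proj(p,C(q,[-.04,y,.0925])))
E
```

```text
[0.5781 0.2961 0.2644] [0.317  0.2038 1.615  0.001  1.3149 0.3519] 2.4667
[[ 0.9993  0.0362  0.0012  0.5799]
 [-0.0352  0.9651  0.2593  0.3628]
 [ 0.0083 -0.2592  0.9658  0.4078]
 [ 0.      0.      0.      1.    ]] [[356.1163   0.     316.5351]
 [  0.     356.1163 193.7749]
 [  0.       0.       1.    ]]
left_cam_slot [([303.6, 168.8], 0.7)] [303.5282 169.9941]
right_cam_slot [([321.7, 338.3], 0.9)] [320.7681 332.0512]
```

View pics/w1.png

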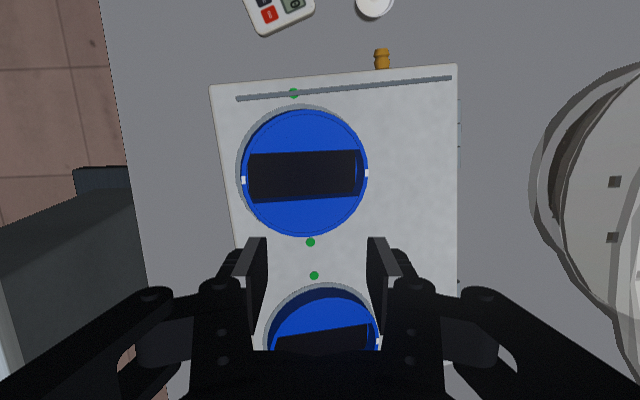

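```bash
python3 - <<'E'
from fit import *
from scipy.optimize import minimize
np.set_printoptions(precision=4,suppress=True)
p=read_camera("wrist"); q=np.load("par.npy")
hsv=cv2.cvtColor(p["pixels"],cv2.COLOR_BGR2HSV)
m=cv2.inRange(hsv,(105,150,50),(130,255,255))
nn,lab,st,ce=cv2.connectedComponentsWithStats(m)
for i in range(1,nn):
    if st[i,4]>200: print(st[i],ce[i])
k=[i for i in range(1,nn) if st[i,4]>200 and st[i,1]<240 and st[i,1]>90]
pts=np.argwhere(np.isin(lab,k))[:,::-1].astype(np.float32); h=cv2.convexHull(pts)[:,0]
c,a=cen(h); print("left disc obs",c,a,"pred",cen(hullpred(p,q,.078)))
O=[((.1,.15,.0885),(457,64)),((-.1,.15,.0885),(210,86))]
for X,uv in O: print("corner pred",proj(p,C(q,X)),uv)
# cam angle: minimise marks
def mk(g,y,s,r=.0475): return proj(p,C(q,[-.04+s*r*np.cos(g),y-s*r*np.sin(g),.1085]))
for g in (0,.05,.1,.15,.2): print(g,mk(g,.078,-1),mk(g,.078,1),mk(g,-.078,1))
E
```

```text
[ 244  113  128  128 8172] [308.8972 175.4895]
[ 270  291  111   60 3803] [324.3781 317.9408]
left disc obs [307.2816 176.0195] 12719.0 pred (array([307.8649, 174.0127]), 12399.621998657938)
corner pred [460.3883  69.1434] (457, 64)
corner pred [219.8093  90.0728] (210, 86)
0 [249.4387 184.9098] [367.9886 169.7314] [377.0142 335.6276]
0.05 [249.0852 181.8979] [368.0747 172.6124] [377.0731 337.8506]
0.1 [248.8878 178.8606] [368.0199 175.4925] [377.0091 340.0849]
0.15 [248.8478 175.8059] [367.8254 178.3651] [376.823  342.3253]
0.2 [248.9666 172.7421] [367.4925 181.2238] [376.5159 344.5667]
```

Call:
{"fn": "jog_arm", "kwargs": {
  "targets": "-4 4 -25 0 0 0 0;-3 3 -25 0 0 0 0;-1 1 -25 0 0 0 0;0 0 -20 0 0 0 0;0 0 -10 0 0 0 0;0 0 0 0 0 0 0"
}}

```text
time: 3.17
eef_pos: [0.5594, 0.3179, 0.1597]
tcp_rot: [0.712, 0.702, 0.007, 0.001]
contact_force: [-0.4, -0.3, -1.4]
opening: 0.5
```

```bash
python3 - <<'E'
from fit import *
np.set_printoptions(precision=4,suppress=True)
s=get_state(); print(s["eef_pos"],s["tcp_rot"],s["contact_force"],s["qpos"])
p=read_camera("wrist"); cv2.imwrite("pics/w2.png",p["pixels"])
E
```

```text
[0.5594 0.3179 0.1597] [0.7124 0.7017 0.0071 0.001 ] [-0.3694 -0.3202 -1.4181] [0.3578 0.2748 1.7266 0.0044 1.1265 0.371 ]
```

View pics/w2.png

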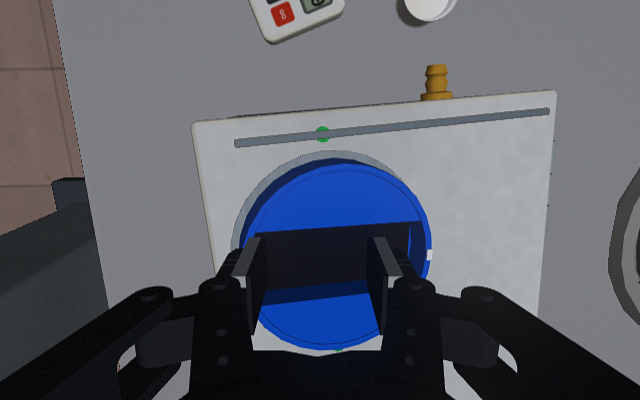

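```bash
cat > go.py <<'E'
import sys
from h import *
# usage: go.py x y z jaw_deg
x,y,z,j=map(float,sys.argv[1:5])
s=get_state(); r=R.from_quat(s["tcp_rot"])
a=np.radians((j+90)/2); best=None
for k in(0,np.pi/2):
    t=R.from_quat([np.cos(a+k),np.sin(a+k),0,0]); rv=(t*r.inv()).as_rotvec(degrees=True)
    if best is None or np.linalg.norm(rv)<np.linalg.norm(best): best=rv
yv=r.as_matrix()[:,1]
print("t",round(s["time"],2),"pos",np.round(s["eef_pos"],4),"jaw",round(np.degrees(np.arctan2(yv[1],yv[0])),1),"F",np.round(s["contact_force"],1),"M",np.round(s["wrist_torque"],2),"q",np.round(s["qpos"],2))
print("shift mm",np.round((np.array([x,y,z])-s["eef_pos"])*1000,1),"rot deg",np.round(best,1))
E
python3 go.py .569 .304 .15 -1
```

```text
t 3.22 pos [0.5597 0.3181 0.1607] jaw -0.9 F [-0.7  0.4 -1.2] M [0.02 0.04 0.01] q [0.36 0.27 1.73 0.   1.13 0.37]
shift mm [  9.3 -14.1 -10.7] rot deg [-0.5  0.7 -0.1]
```

Call:
{"fn": "jog_arm", "kwargs": {
  "targets": "9 -14 0 -0.5 0.7 0 0;0 0 0 0 0 0 0;0 0 0 0 0 0 0"
}}

```text
time: 3.47
eef_pos: [0.5704, 0.3051, 0.165]
tcp_rot: [0.711, 0.703, 0.002, 0.001]
contact_force: [-1.0, 0.5, 0.9]
opening: 0.498
```

```bash
python3 go.py .569 .304 .15 -1
```

```text
t 3.47 pos [0.5704 0.3051 0.165 ] jaw -0.7 F [-1.   0.5  0.9] M [0.01 0.04 0.01] q [ 0.33  0.28  1.71 -0.    1.15  0.35]
shift mm [ -1.4  -1.1 -15. ] rot deg [-0.1  0.3 -0.3]
```

Call:
{"fn": "jog_arm", "kwargs": {
  "targets": "-1 -1 -12 0 0 0 0;0 0 -10 0 0 0 0;0 0 0 0 0 0 0;0 0 0 0 0 0 0"
}}

```text
time: 3.8
eef_pos: [0.572, 0.3037, 0.1449]
tcp_rot: [0.712, 0.702, 0.005, 0.003]
contact_force: [0.5, -0.7, 0.9]
opening: 0.501
```

```bash
python3 go.py .569 .304 .13 -1; python3 - <<'E'
from fit import *
p=read_camera("wrist"); cv2.imwrite("pics/w3.png",p["pixels"])
E
```

```text
t 3.8 pos [0.572  0.3037 0.1449] jaw -0.8 F [ 0.5 -0.7  0.9] M [-0.   -0.02 -0.01] q [ 0.33  0.3   1.72 -0.    1.11  0.35]
shift mm [ -3.    0.3 -14.9] rot deg [-0.2  0.6 -0.2]
```

View pics/w3.png

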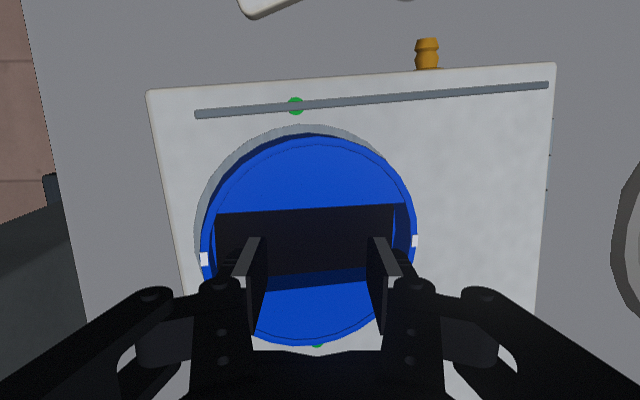

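```bash
python3 - <<'E'
from fit import *
np.set_printoptions(precision=4,suppress=True)
p=read_camera("wrist"); q=np.load("par.npy"); s=get_state()
# disc silhouette fit: least squares on x,y,theta with yaw fixed, using mark points & hull extents
hsv=cv2.cvtColor(p["pixels"],cv2.COLOR_BGR2HSV)
m=cv2.inRange(hsv,(105,150,50),(130,255,255))
ys,xs=np.nonzero(m); print("blue ext",xs.min(),xs.max(),ys.min(),ys.max())
ext=np.array([xs.min(),xs.max(),ys.min()])
def res(v):
    par=np.r_[v[0],v[1],q[2],v[2]]; h=hullpred(p,par,.078)
    g=v[3]; mk=[proj(p,C(par,[-.04+k*.0475*np.cos(g),.078-k*.0475*np.sin(g),.1085])) for k in(-1,1)]
    return np.r_[h[:,0].min()-ext[0],h[:,0].max()-ext[1],h[:,1].min()-ext[2],(mk[0]-[204,259])[1],(mk[1]-[415,241])[1],(v[2]-.19)/.01, proj(p,C(par,[.102,.15,.0885]))-[556,64]]
r=least_squares(res,np.r_[q[0],q[1],.19,.05],x_scale=.01); print(r.x,r.fun)
par=np.r_[r.x[:2],q[2],r.x[2]]
print("floor now",C(par,[-.04,.078,.0925]),"shut",U(par,[-.04,.078,.0925]),"right",U(par,[-.04,-.078,.0925]))
np.save("par.npy",par)
print("tip pts",[proj(p,s["eef_pos"]+np.array([sx*.021,sy*.011,.004])) for sx in(-1,1) for sy in(-1,1)])
E
```

```text
blue ext 200 417 133 346
[0.6071 0.2289 0.2165 0.0781] [-0.6896 -0.0261  0.0551 -1.0354 -1.2102  2.6519  0.829   2.5085]
floor now [0.5686 0.3048 0.1236] shut [0.5626 0.3044 0.0925] right [0.5718 0.1487 0.0925]
tip pts [array([267.2431, 284.2204]), array([264.6149, 236.8061]), array([364.0132, 282.4422]), array([365.0979, 235.0604])]
```

Call:
{"fn": "jog_arm", "kwargs": {
  "targets": "-3 1 -10 0 0.5 0 0;0 0 -6 0 0 0 0;0 0 0 0 0 0 0"
}}

```text
time: 4.15
eef_pos: [0.569, 0.3052, 0.1283]
tcp_rot: [0.712, 0.702, 0.003, -0.0]
contact_force: [0.7, -0.1, -0.2]
opening: 0.496
```

```bash
python3 go.py .568 .305 .12 -1
```

```text
t 4.15 pos [0.569  0.3052 0.1283] jaw -0.8 F [ 0.7 -0.1 -0.2] M [-0.05 -0.07  0.  ] q [0.33 0.32 1.73 0.   1.08 0.35]
shift mm [-1.  -0.2 -8.3] rot deg [-0.2  0.2 -0.2]
```

Call:
{"fn": "jog_arm", "kwargs": {
  "targets": "-1 0 -6 0 0 0 0;-1 0 -6 0 0 0 0;-1 0 -6 0 0 0 0;0 0 0 0 0 0 0"
}}

```text
time: 4.48
eef_pos: [0.5657, 0.3054, 0.1091]
tcp_rot: [0.712, 0.702, 0.002, -0.0]
contact_force: [0.4, 1.0, 0.6]
opening: 0.5
```

```bash
python3 go.py .565 .304 .10 -1
```

```text
t 4.48 pos [0.5657 0.3054 0.1091] jaw -0.8 F [0.4 1.  0.6] M [-0.06  0.01 -0.01] q [0.34 0.34 1.75 0.   1.05 0.35]
shift mm [-0.7 -1.4 -9.1] rot deg [-0.2  0.2 -0.2]
```

```bash
python3 - <<'E'
from fit import *
p=read_camera("wrist"); cv2.imwrite("pics/w4.png",p["pixels"])
p=read_camera("top"); cv2.imwrite("pics/t4.png",cv2.resize(p["pixels"][110:260,200:400],None,fx=4,fy=4,interpolation=cv2.INTER_CUBIC))
E
```

```text
(no output)
```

View pics/w4.png

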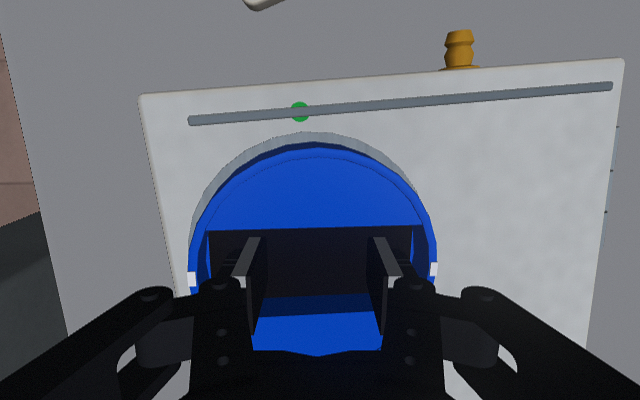

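View pics/t4.png

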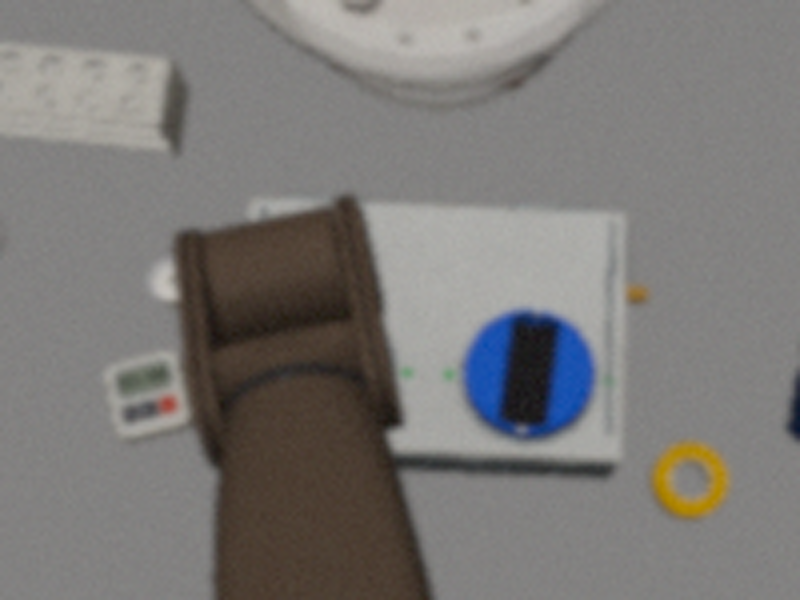

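Call:
{"fn": "jog_arm", "kwargs": {
  "targets": "-1 0 -5 0 0 0 0;0 0 -5 0 0 0 0;-1 0 -5 0 0 0 0"
}}

```text
time: 4.83
eef_pos: [0.565, 0.3058, 0.0971]
tcp_rot: [0.712, 0.703, 0.004, 0.0]
contact_force: [0.9, -1.4, 4.3]
opening: 0.501
```

```bash
python3 go.py .565 .304 .09 -1
```

```text
t 4.83 pos [0.565  0.3058 0.0971] jaw -0.7 F [ 0.9 -1.4  4.3] M [-0.22  0.04  0.02] q [0.34 0.35 1.76 0.   1.03 0.35]
shift mm [-0.  -1.8 -7.1] rot deg [-0.3  0.3 -0.3]
```

Call:
{"fn": "jog_arm", "kwargs": {
  "targets": "-1 0 -5 0 0 0 0;0 0 -5 0 0 0 0;0 0 -5 0 0 0 0"
}}

```text
time: 5.08
eef_pos: [0.5647, 0.3058, 0.0902]
tcp_rot: [0.711, 0.703, 0.002, 0.0]
contact_force: [-14.4, -6.7, 33.1]
opening: 0.5
```

```bash
python3 go.py .565 .304 .08 -1
```

```text
t 5.08 pos [0.5647 0.3058 0.0902] jaw -0.7 F [-14.4  -6.7  33.1] M [-1.13  2.74  0.04] q [0.34 0.36 1.76 0.   1.02 0.35]
shift mm [  0.3  -1.8 -10.2] rot deg [-0.1  0.2 -0.3]
```

Call:
{"fn": "jog_arm", "kwargs": {
  "targets": "-2 0 -2 0 0 0 0;-1 0 -2 0 0 0 0"
}}

```text
time: 5.25
eef_pos: [0.5641, 0.3061, 0.0908]
tcp_rot: [0.711, 0.703, 0.004, 0.002]
contact_force: [-1.0, -0.9, 6.1]
opening: 0.499
```

```bash
python3 go.py .5626 .3044 .08 -1;  python3 - <<'E'
from fit import *
p=read_camera("scene"); cv2.imwrite("pics/s5.png",cv2.resize(p["pixels"][110:260,220:420],None,fx=4,fy=4,interpolation=cv2.INTER_CUBIC))
p=read_camera("wrist"); cv2.imwrite("pics/w5.png",p["pixels"])
E
```

```text
t 5.25 pos [0.5641 0.3061 0.0908] jaw -0.6 F [-1.  -0.9  6.1] M [-0.2   0.36  0.02] q [0.34 0.35 1.76 0.   1.01 0.35]
shift mm [ -1.5  -1.7 -10.8] rot deg [-0.2  0.5 -0.4]
```

View pics/s5.png

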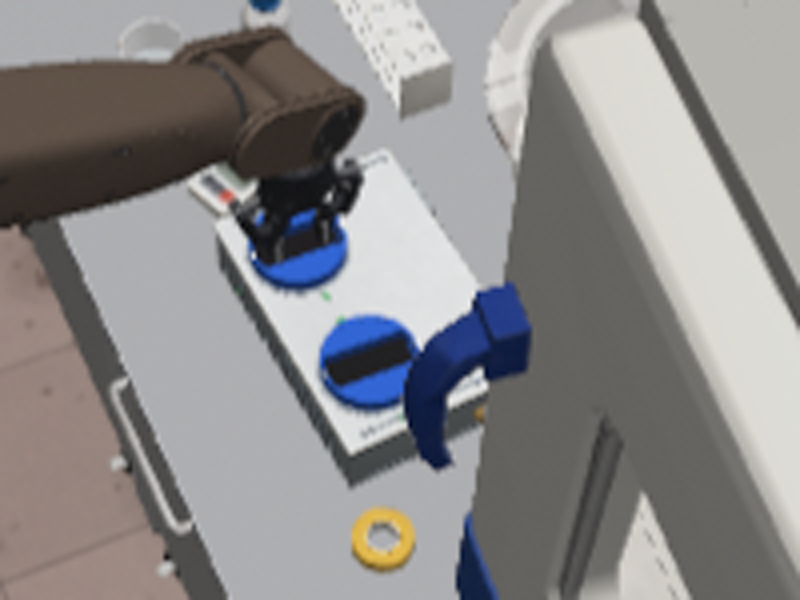

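View pics/w5.png

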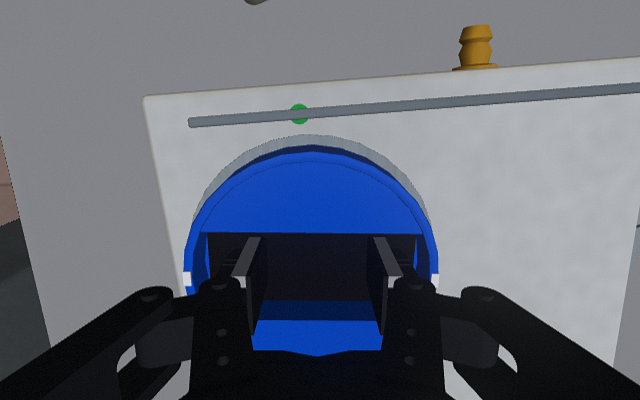

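Call:
{"fn": "jog_arm", "kwargs": {
  "targets": "-1 -1 -4 -0.2 0.5 0 0;0 -1 -4 0 0 0 0;0 0 -4 0 0 -6 0;0 0 -4 0 0 -6 0;0 0 -4 0 0 -6 0;0 0 -4 0 0 -6 0"
}}

```text
time: 5.85
eef_pos: [0.5649, 0.305, 0.0904]
tcp_rot: [0.845, 0.534, -0.003, 0.001]
contact_force: [-8.3, -5.6, 19.9]
opening: 0.505
```

```bash
python3 go.py .5626 .3044 .08 -25
```

```text
t 5.85 pos [0.5649 0.305  0.0904] jaw -25.4 F [-8.3 -5.6 19.9] M [-0.86  1.52  0.06] q [ 0.34  0.36  1.75 -0.    1.03  0.78]
shift mm [ -2.3  -0.6 -10.4] rot deg [ 0.2 -0.2  0.4]
```

Call:
{"fn": "jog_arm", "kwargs": {
  "targets": "-1 0 -4 0 0 -6 0;-1 0 -4 0 0 -6 0;0 0 -4 0 0 -6 0;0 0 -4 0 0 -6 0;0 0 -4 0 0 -6 0;0 0 -4 0 0 -6 0"
}}

```text
time: 6.35
eef_pos: [0.5646, 0.3032, 0.0904]
tcp_rot: [0.972, 0.234, -0.007, 0.004]
contact_force: [-8.9, -4.9, 20.0]
opening: 0.503
```

```bash
python3 go.py .5626 .3044 .08 -60;  python3 - <<'E'
from fit import *
p=read_camera("wrist"); cv2.imwrite("pics/w6.png",p["pixels"])
E
```

```text
t 6.35 pos [0.5646 0.3032 0.0904] jaw -62.9 F [-8.9 -4.9 20. ] M [-0.72  1.65  0.15] q [ 0.34  0.36  1.75 -0.01  1.04  1.44]
shift mm [ -2.    1.2 -10.4] rot deg [ 0.6 -0.7  2.9]
```

View pics/w6.png

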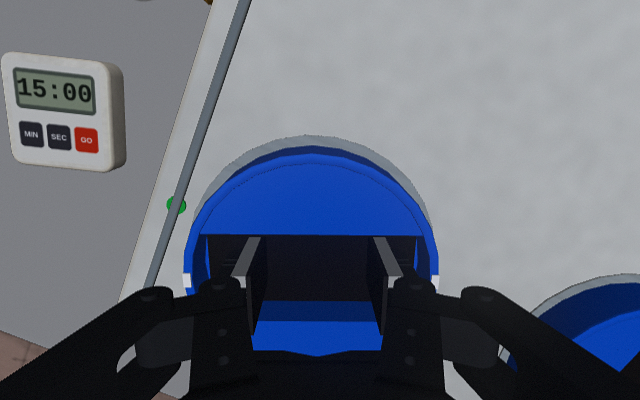

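Call:
{"fn": "jog_arm", "kwargs": {
  "targets": "-1 1 -4 0.5 -0.6 -5 0;-1 0 -4 0 0 -6 0;0 0 -4 0 0 -6 0;0 0 -4 0 0 -6 0;0 0 -4 0 0 -6 0"
}}

```text
time: 6.82
eef_pos: [0.5654, 0.3031, 0.0905]
tcp_rot: [1.0, -0.029, -0.002, 0.002]
contact_force: [-5.4, -1.8, 16.6]
opening: 0.496
```

```bash
python3 go.py .5626 .3044 .08 -100
```

```text
t 6.82 pos [0.5654 0.3031 0.0905] jaw -93.3 F [-5.4 -1.8 16.6] M [0.07 0.88 0.23] q [ 0.34  0.36  1.76 -0.    1.03  1.97]
shift mm [ -2.8   1.3 -10.5] rot deg [ 0.2 -0.2 -6.7]
```

Call:
{"fn": "jog_arm", "kwargs": {
  "targets": "0 0 -4 0 0 -5 0;0 0 -4 0 0 -5 0;0 0 -4 0 0 -5 0;0 0 -4 0 0 -5 0"
}}

```text
time: 7.15
eef_pos: [0.5617, 0.3069, 0.0906]
tcp_rot: [0.981, -0.194, -0.007, 0.004]
contact_force: [-11.6, 15.2, 25.1]
opening: 0.5
```

```bash
python3 go.py .5626 .3044 .08 -100;  python3 - <<'E'
from fit import *
p=read_camera("wrist"); cv2.imwrite("pics/w7.png",p["pixels"])
E
```

```text
t 7.15 pos [0.5617 0.3069 0.0906] jaw -112.3 F [-11.6  15.2  25.1] M [2.65 2.24 4.96] q [0.34 0.36 1.75 0.   1.04 2.3 ]
shift mm [  0.9  -2.5 -10.6] rot deg [ 0.3 -0.8 12.3]
```

View pics/w7.png

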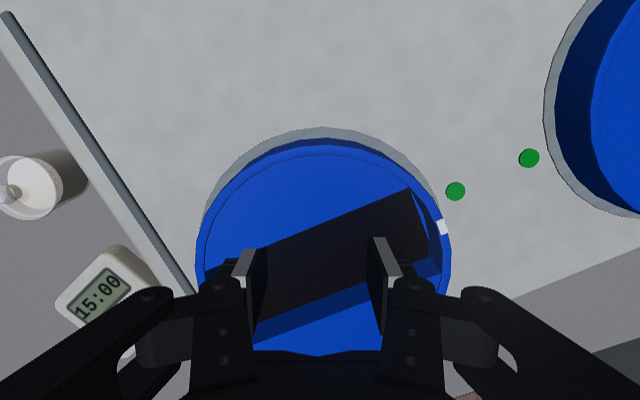

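Call:
{"fn": "jog_arm", "kwargs": {
  "targets": "0 0 1 0 0 2 0;0 0 4 0 0 3 0;0 0 6 0 0 4 0;0 0 15 0 0 0 0;0 0 25 0 0 0 0;0 0 25 0 0 0 0;0 0 0 0 0 0 0"
}}

```text
time: 7.78
eef_pos: [0.5593, 0.3066, 0.1617]
tcp_rot: [0.995, -0.103, -0.005, 0.008]
contact_force: [1.3, 0.1, 1.1]
opening: 0.5
```

```bash
python3 go.py .5718 .1487 .18 -1;  python3 - <<'E'
from fit import *
np.set_printoptions(precision=4,suppress=True)
p=read_camera("wrist"); cv2.imwrite("pics/w8.png",p["pixels"])
q=np.load("par.npy").copy(); q[3]=0.01
def mk(g,y,s,r=.0475): return proj(p,C(q,[-.04+s*r*np.cos(g),y-s*r*np.sin(g),.1085]))
for g in (1.37,1.47,1.571): print(g,mk(g,.078,-1),mk(g,.078,1))
E
```

```text
t 7.78 pos [0.5593 0.3066 0.1617] jaw -101.8 F [1.3 0.1 1.1] M [ 0.04 -0.04  0.02] q [ 0.35  0.28  1.72 -0.01  1.16  2.13]
shift mm [  12.5 -157.9   18.3] rot deg [  0.3  -1.1 -79.2]
1.37 [246.867  244.8625] [394.7692 173.1607]
1.47 [243.1954 237.9916] [397.7301 180.7051]
1.571 [240.2043 230.6916] [399.8769 188.5355]
```

View pics/w8.png

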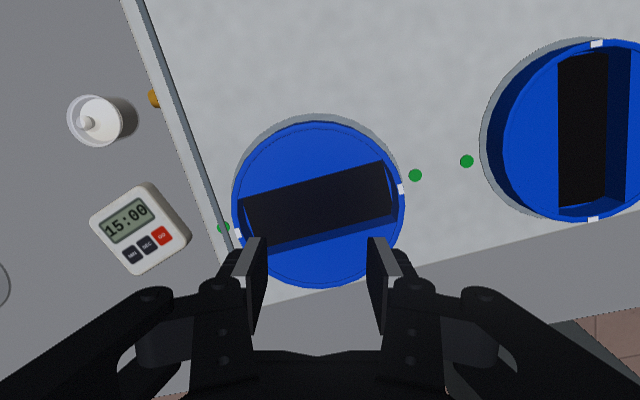

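```bash
python3 - <<'E'
from fit import *
np.set_printoptions(precision=4,suppress=True)
p=read_camera("wrist")
bgr=p["pixels"].astype(int); hsv=cv2.cvtColor(p["pixels"],cv2.COLOR_BGR2HSV)
g=cv2.inRange(hsv,(50,120,50),(85,255,255)); n,l,st,ce=cv2.connectedComponentsWithStats(g)
print([(st[i],ce[i]) for i in range(1,n) if st[i,4]>15])
D=[onz(p,ce[i],.0885) for i in range(1,n) if st[i,4]>15]; print("dots world",np.array(D))
w=cv2.inRange(hsv,(0,0,200),(180,40,255)); n,l,st,ce2=cv2.connectedComponentsWithStats(w)
M=[]
for i in range(1,n):
    if 15<st[i,4]<200: print(st[i],ce2[i],onz(p,ce2[i],.1085),onz(p,ce2[i],.103))
E
```

```text
[(array([461, 154,  13,  13, 136], dtype=int32), array([467.0809, 160.1103])), (array([409, 168,  13,  13, 132], dtype=int32), array([415.0379, 174.197 ])), (array([222, 222,   6,   9,  27], dtype=int32), array([224.7037, 225.5926])), (array([215, 224,   4,   9,  17], dtype=int32), array([216.1765, 228.    ]))]
dots world [[0.5677 0.2098 0.0885]
 [0.5656 0.2422 0.0885]
 [0.5578 0.3655 0.0885]
 [0.5573 0.3712 0.0885]]
[594  37  11   7  60] [599.1  40.3] [0.621  0.1457 0.1085] [0.6209 0.1415 0.103 ]
[ 76 115   5  11  23] [ 77.913  119.6522] [0.6377 0.4179 0.1085] [0.6381 0.4214 0.103 ]
[397 183   7  11  47] [400.3404 188.1915] [0.565  0.2564 0.1085] [0.5632 0.2553 0.103 ]
[590 216  10   6  42] [594.4762 218.5952] [0.5228 0.1476 0.1085] [0.5199 0.1433 0.103 ]
[232 228   8  10  42] [235.3095 232.5952] [0.5587 0.3542 0.1085] [0.5568 0.3558 0.103 ]
```

Call:
{"fn": "jog_arm", "kwargs": {
  "targets": "1 -8 3 0 0 6.5 0;1 -10 3 0 0 6.5 0;1 -10 2 0 0 6.5 0;1 -10 2 0 0 6.5 0;1 -10 0 0 0 6.5 0;1 -10 0 0 0 6.5 0;1 -10 0 0 0 6.5 0;1 -10 0 0 0 6.5 0;1 -10 0 0 0 6.5 0;1 -10 0 0 0 6.5 0"
}}

```text
time: 8.72
eef_pos: [0.5573, 0.203, 0.1495]
tcp_rot: [0.884, 0.468, -0.014, 0.015]
contact_force: [-0.2, -0.3, -0.1]
opening: 0.503
```

```bash
python3 go.py .572 .148 .17 -1
```

```text
t 8.72 pos [0.5573 0.203  0.1495] jaw -34.2 F [-0.2 -0.3 -0.1] M [-0.02 -0.04  0.01] q [ 0.19  0.2   1.84 -0.04  1.12  0.81]
shift mm [ 14.7 -55.   20.5] rot deg [ 2.4  0.  33.2]
```

Call:
{"fn": "jog_arm", "kwargs": {
  "targets": "3 -10 6 0.5 0 6 0;3 -10 6 0.5 0 6 0;3 -10 4 0.5 0 6 0;3 -9 4 0.5 0 6 0;2 -6 2 0.3 0 4 0;0 0 0 0 0 0 0"
}}

```text
time: 9.22
eef_pos: [0.5646, 0.1533, 0.1599]
tcp_rot: [0.737, 0.675, -0.01, -0.005]
contact_force: [-0.1, -0.0, -0.6]
opening: 0.498
```

```bash
python3 go.py .572 .148 .16 -1
```

```text
t 9.22 pos [0.5646 0.1533 0.1599] jaw -5.0 F [-0.1 -0.  -0.6] M [ 0.02 -0.01 -0.02] q [ 0.09  0.17  1.85 -0.    1.14  0.18]
shift mm [ 7.4 -5.3  0.1] rot deg [ 0.4 -1.2  4. ]
```

Call:
{"fn": "jog_arm", "kwargs": {
  "targets": "7 -5 0 0.4 -1.2 4 0;0 0 0 0 0 0 0;0 0 0 0 0 0 0"
}}

```text
time: 9.47
eef_pos: [0.5691, 0.1482, 0.1556]
tcp_rot: [0.716, 0.698, -0.002, -0.003]
contact_force: [0.2, 0.4, -0.8]
opening: 0.501
```

```bash
python3 go.py .572 .148 .12 -1;  python3 - <<'E'
from fit import *
np.set_printoptions(precision=4,suppress=True)
p=read_camera("wrist"); cv2.imwrite("pics/w9.png",p["pixels"])
hsv=cv2.cvtColor(p["pixels"],cv2.COLOR_BGR2HSV)
w=cv2.inRange(hsv,(0,0,200),(180,40,255)); n,l,st,ce2=cv2.connectedComponentsWithStats(w)
for i in range(1,n):
    if 15<st[i,4]<200: print(st[i],ce2[i],onz(p,ce2[i],.1085))
E
```

```text
t 9.47 pos [0.5691 0.1482 0.1556] jaw -1.5 F [ 0.2  0.4 -0.8] M [0.01 0.05 0.02] q [0.08 0.17 1.86 0.   1.12 0.11]
shift mm [  2.9  -0.2 -35.6] rot deg [-0.1 -0.4  0.5]
[298   3  12   7  70] [303.4714   6.0857] [0.566  0.2581 0.1085]
[234 217   5   9  40] [236.05  220.575] [0.524  0.1491 0.1085]
[407 217   5   8  35] [409.0857 220.7714] [0.6218 0.1466 0.1085]
```

View pics/w9.png

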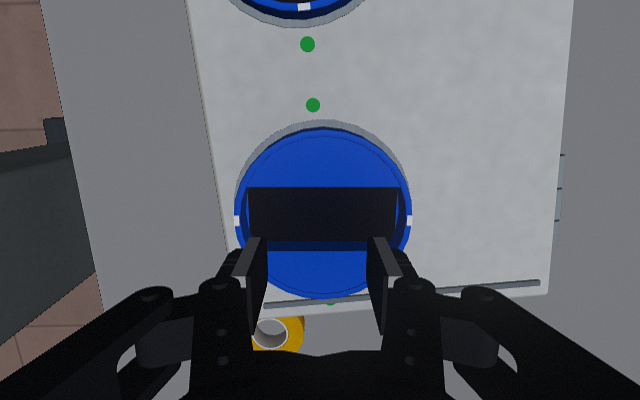

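Call:
{"fn": "jog_arm", "kwargs": {
  "targets": "3 0 -15 0 0 0 0;1 0 -15 0 0 0 0;0 0 -8 0 0 0 0;0 0 0 0 0 0 0"
}}

```text
time: 9.85
eef_pos: [0.5719, 0.1504, 0.1157]
tcp_rot: [0.718, 0.696, -0.003, -0.003]
contact_force: [-0.3, -0.5, -0.6]
opening: 0.498
```

```bash
python3 go.py .572 .148 .10 -1
```

```text
t 9.85 pos [0.5719 0.1504 0.1157] jaw -1.8 F [-0.3 -0.5 -0.6] M [0.01 0.02 0.  ] q [0.08 0.23 1.87 0.   1.05 0.11]
shift mm [  0.1  -2.4 -15.7] rot deg [-0.1 -0.5  0.8]
```

Call:
{"fn": "jog_arm", "kwargs": {
  "targets": "0 -2 -8 0 -0.4 0.5 0;0 0 -6 0 0 0 0;0 0 -4 0 0 0 0;0 0 -4 0 0 0 0"
}}

```text
time: 10.18
eef_pos: [0.5721, 0.1493, 0.0932]
tcp_rot: [0.715, 0.699, 0.001, -0.0]
contact_force: [-2.1, 0.1, 4.4]
opening: 0.501
```

```bash
python3 go.py .572 .148 .09 -1
```

```text
t 10.18 pos [0.5721 0.1493 0.0932] jaw -1.3 F [-2.1  0.1  4.4] M [-0.04  0.37 -0.01] q [0.08 0.25 1.89 0.   1.   0.1 ]
shift mm [-0.1 -1.3 -3.2] rot deg [-0.1  0.   0.3]
```

Contact. Press and turn.

Call:
{"fn": "jog_arm", "kwargs": {
  "targets": "0 -1 -4 0 0 0 0;0 0 -4 0 0 0 0;0 0 -4 0 0 -6 0;0 0 -4 0 0 -6 0;0 0 -4 0 0 -6 0;0 0 -4 0 0 -6 0"
}}

```text
time: 10.68
eef_pos: [0.5748, 0.1499, 0.0905]
tcp_rot: [0.849, 0.529, -0.0, -0.002]
contact_force: [-9.2, -1.3, 15.2]
opening: 0.499
```

```bash
python3 go.py .572 .148 .09 -25
```

```text
t 10.68 pos [0.5748 0.1499 0.0905] jaw -26.1 F [-9.2 -1.3 15.2] M [-0.29  1.3   0.11] q [0.08 0.27 1.88 0.   1.   0.54]
shift mm [-2.8 -1.9 -0.5] rot deg [-0.2 -0.1  1.1]
```

Call:
{"fn": "jog_arm", "kwargs": {
  "targets": "-2 -1 -4 0 0 -6 0;-1 -1 -4 0 0 -6 0;0 0 -4 0 0 -6 0;0 0 -4 0 0 -6 0;0 0 -4 0 0 -6 0;0 0 -4 0 0 -6 0"
}}

```text
time: 11.18
eef_pos: [0.5751, 0.1479, 0.0904]
tcp_rot: [0.974, 0.228, -0.001, 0.001]
contact_force: [-9.9, -2.7, 17.7]
opening: 0.5
```

```bash
python3 go.py .572 .148 .09 -60
```

```text
t 11.18 pos [0.5751 0.1479 0.0904] jaw -63.7 F [-9.9 -2.7 17.7] M [-0.29  1.78  0.06] q [ 0.08  0.27  1.88 -0.    1.    1.19]
shift mm [-3.1  0.1 -0.4] rot deg [ 0.1 -0.1  3.7]
```

Call:
{"fn": "jog_arm", "kwargs": {
  "targets": "-2 0 -4 0 0 -6 0;-2 0 -4 0 0 -6 0;-1 0 -4 0 0 -6 0;0 0 -4 0 0 -6 0;0 0 -4 0 0 -6 0;0 0 -4 0 0 -5 0;0 0 -4 0 0 -5 0"
}}

```text
time: 11.77
eef_pos: [0.5723, 0.1499, 0.0904]
tcp_rot: [0.991, -0.133, -0.006, 0.002]
contact_force: [-17.4, 2.8, 23.2]
opening: 0.498
```

```bash
python3 go.py .572 .148 .09 -100
```

```text
t 11.77 pos [0.5723 0.1499 0.0904] jaw -105.3 F [-17.4   2.8  23.2] M [0.79 2.64 0.62] q [ 0.09  0.27  1.88 -0.    1.01  1.92]
shift mm [-0.3 -1.9 -0.4] rot deg [ 0.2 -0.7  5.3]
```

Call:
{"fn": "jog_arm", "kwargs": {
  "targets": "0 -1 -4 0 0 -4 0;0 0 -4 0 0 -4 0;0 0 -4 0 0 -4 0"
}}

```text
time: 12.02
eef_pos: [0.572, 0.1486, 0.0908]
tcp_rot: [0.978, -0.21, -0.005, 0.01]
contact_force: [-13.9, 0.8, 18.2]
opening: 0.497
```

```bash
python3 go.py .572 .148 .09 -110
```

```text
t 12.02 pos [0.572  0.1486 0.0908] jaw -114.2 F [-13.9   0.8  18.2] M [1.36 1.12 6.78] q [ 0.09  0.27  1.88 -0.02  1.01  2.09]
shift mm [-0.  -0.6 -0.8] rot deg [ 1.  -0.8  4.2]
```

Firm stop (6.8 N m). Ease off and lift straight out.

Call:
{"fn": "jog_arm", "kwargs": {
  "targets": "0 0 1 0 0 2 0;0 0 4 0 0 3 0;0 0 6 0 0 4 0;0 0 15 0 0 0 0;0 0 25 0 0 0 0;0 0 25 0 0 0 0;0 0 10 0 0 0 0;0 0 0 0 0 0 0"
}}

```text
time: 12.68
eef_pos: [0.5711, 0.1486, 0.1787]
tcp_rot: [0.993, -0.116, -0.0, 0.013]
contact_force: [0.4, -0.4, 0.3]
opening: 0.501
```

```bash
python3 go.py .572 .148 .20 -100;  python3 - <<'E'
from fit import *
np.set_printoptions(precision=4,suppress=True)
p=read_camera("wrist"); cv2.imwrite("pics/w10.png",p["pixels"])
hsv=cv2.cvtColor(p["pixels"],cv2.COLOR_BGR2HSV)
for nm,lo,hi,z in(("dot",(50,120,50),(85,255,255),.0885),("mark",(0,0,200),(180,40,255),.1085)):
    n,l,st,ce=cv2.connectedComponentsWithStats(cv2.inRange(hsv,lo,hi))
    for i in range(1,n):
        if 15<st[i,4]<200: print(nm,st[i,4],ce[i],onz(p,ce[i],z))
E
```

```text
t 12.68 pos [0.5711 0.1486 0.1787] jaw -103.3 F [ 0.4 -0.4  0.3] M [ 0.02 -0.02 -0.05] q [ 0.09  0.16  1.83 -0.03  1.16  1.91]
shift mm [ 0.9 -0.6 21.3] rot deg [ 1.5 -0.2  3.3]
dot 20 [406.5 170.2] [0.576  0.0838 0.0885]
dot 24 [398.2917 172.375 ] [0.5758 0.0895 0.0885]
dot 101 [225.604  224.7624] [0.5676 0.2125 0.0885]
dot 103 [181.4369 237.9709] [0.5656 0.245  0.0885]
mark 35 [388.3714 184.3429] [0.575  0.1009 0.1085]
mark 31 [239.4516 228.871 ] [0.5688 0.1984 0.1085]
mark 34 [149.7353 255.4412] [0.5651 0.2593 0.1085]
mark 33 [ 11.2424 296.9394] [0.5588 0.3567 0.1085]
```

View pics/w10.png

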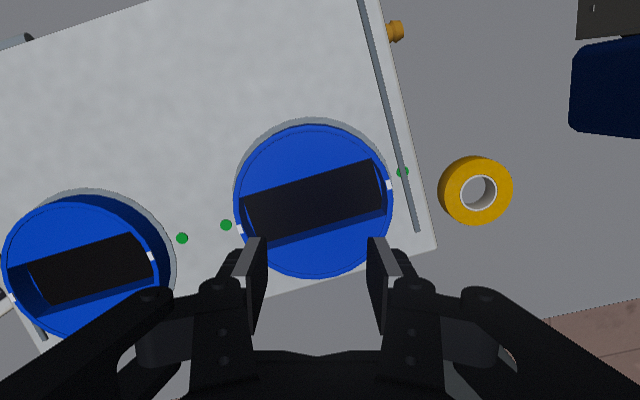

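Call:
{"fn": "jog_arm", "kwargs": {
  "targets": "0 0 20 0 0 0 0;-5 5 25 0 0 0 0;-10 10 25 0 0 0 0;-15 25 15 0 0 0 0;-15 30 5 0 0 0 0;-15 30 5 0 0 0 0;-15 30 5 0 0 0 0;-15 30 5 0 0 0 0;-10 20 0 0 0 0 0;0 0 0 0 0 0 0"
}}

```text
time: 13.57
eef_pos: [0.4615, 0.3312, 0.2757]
tcp_rot: [0.992, -0.124, -0.01, 0.016]
contact_force: [-0.5, 0.0, -0.2]
opening: 0.499
```

```bash
python3 go.py .572 .148 .20 -100;  python3 - <<'E'
from fit import *
np.set_printoptions(precision=4,suppress=True)
P={n:read_camera(n) for n in("scene","top")}
for n,(x,y) in {"scene":(220,100),"top":(200,120)}.items():
    cv2.imwrite(f"pics/{n}11.png",cv2.resize(P[n]["pixels"][y:y+150,x:x+200],None,fx=4,fy=4,interpolation=cv2.INTER_CUBIC))
E
```

```text
t 13.57 pos [0.4615 0.3312 0.2757] jaw -104.2 F [-0.5  0.  -0.2] M [ 0.01 -0.07  0.03] q [ 0.45  0.04  1.77 -0.02  1.36  2.27]
shift mm [ 110.5 -183.2  -75.7] rot deg [ 1.7 -1.3  4.2]
```

View pics/scene11.png

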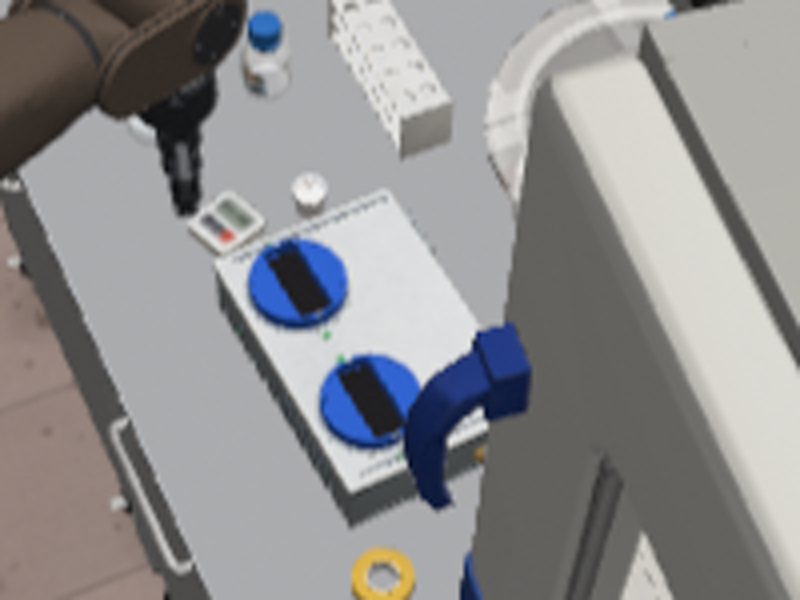

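View pics/top11.png

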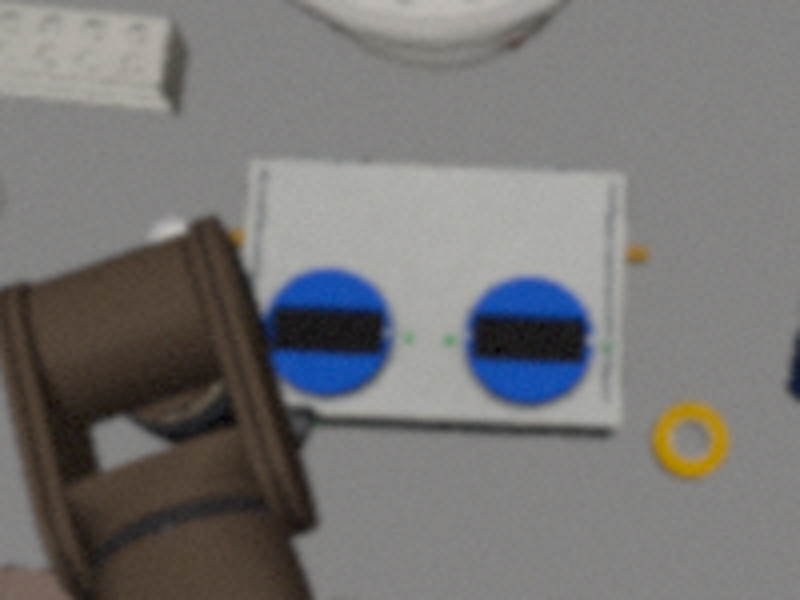

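Both slots lie left to right on the green dots (top crop discs at (328,330) and (530,340)). The cover is flat and shut. The timer, weighing bottle and tape are where they were, and the arm is clear.

```bash
python3 -c "
from plant import *
print(sign_off())"
```

```text
the job is handed in; nothing more can be done
None
```

The cover is shut and both fasteners are turned to their stops. I handed the job in at about 13.7 s of the 67 s allowed; sign-off gave no verdict.

**What I did:**
- I set the half-open fingers along the left slot and pressed the cover shut with about 20 N.
- Still pressing, I turned clockwise to the hard stop, where the wrist moment rose to about 5 N m.
- I lifted out and did the same on the right fastener, which stopped at about 6.8 N m, then came away to the side.

**Last checks:**
- **Fasteners:** in the wrist picture both slots line up with the green dots to within about 0.001 rad. An estimate just after locking, using the first fit of the unit's heading, put the left fastener about 0.05 rad short. The green-dot measurement replaced it.
- **Cover:** it lay flat and stayed shut with the arm away.
- **Bystanders:** the timer, weighing bottle and tape roll look unmoved in the last pictures. The beaker was mostly hidden behind the arm, and the red-cap bottle was outside those crops. I did not check either one again, but the fingertips never went near them.
- **Forces:** at every reading the force stayed below about 40 N in total. No force was on the tool at the end.

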